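# Lay a capped amber bottle down on the bottle roller

## Task

The capped amber bottle standing at the orange heel stops on the bottle roller's ledge is ready for mixing: tip it over the stops towards the yoke and let it down gently onto the two rollers, keeping it supported so that it never drops. Push it along the rollers until its shoulder is up against the yoke, and leave it lying still there. Work with the fingers only as supports and pushers - do not pinch, lift or carry the bottle, and push lightly, it is glass - and leave the vials, the timer and the measuring cylinder where they stand.

Things in the scene. Friction and masses are not known exactly. Their poses are not given: they have to be found in the camera images.
- bottle: Amber bottle, blue screw cap (fixed), 0.4 to 0.65 kg, standing on the roller's black ledge. Body 87.6 mm in diameter, 131 mm tall to a shoulder; neck 33 mm in diameter; cap 42 mm in diameter from 168 to 192 mm. Origin: centre of its base; z axis: along the bottle to the cap. Friction about 0.6: pushed near the top it tips over its heel, past balance at about 30 degrees of lean.
- bottle_mid (a point): point on the bottle's axis 65.5 mm from its base (middle of the body); the centre of mass is 10 mm nearer the cap
- bottle_top (a point): centre of the top face of the blue cap, 192 mm from the base along the bottle's z axis
- mixer: White bench bottle roller, fixed to the bench, motor off, 120 mm wide (x), 284 mm long (y), yaw within 17 degrees; its robot side (-x) has a grey control panel. Origin: centre of its underside on the bench; its y axis runs along the rollers from the ledge to the yoke, z up. The ledge is the black rubber top of its housing, 50 mm above the bench, from y -138 to -29 mm.
- heel (a point): on the ledge, 50 mm above the bench, at x 0, y -28.7 mm of the roller: where the bottle's heel pivots when its foot is against the two orange stops (10 mm wide, 8 mm high, at x +-32, y -35.7 mm). The upright bottle's axis is then 43.8 mm behind (y -72.5); it starts 1 to 3 mm short of that, within 2 mm of the middle.
- rollers (a point): middle of the bed, 95 mm above the bench at x 0, y 52.5 mm of the roller, on the axis of a lying bottle. Two free-turning rollers along y from -25 to 133, axes at x +-30, 48 mm high, each with 24 mm rubber tyres at y 12.5 and 92.5. A lying bottle is level, clears the ledge by 1.5 mm and passes between the stops. Just tipped, its base is near y -29 and its cap overhangs at y 163.
- yoke (a point): centre of the yoke's face towards the ledge, at x 0, y 132.5 mm of the roller, 95 mm above the bench. The yoke is an end plate 10 mm thick with two flared rubber-faced prongs up to 90 mm above the bench; the notch for the neck is 70 mm wide at the top, 46 mm at its foot (56 mm high); beyond it is only bench. Shoulder against it, the bottle's base is at y +1.5 mm (30 mm of push).
- vial_blue: bystander: clear sample vial with blue cap, 27 mm wide, 53 mm tall, standing on the bench; origin under its centre
- vial_red: bystander: sample vial with red cap, 27 mm wide, 53 mm tall, standing on the bench; origin under its centre
- timer: bystander: white digital bench timer on edge, 21x62x66 mm; origin under its centre
- cylinder: bystander: plastic measuring cylinder with a blue collar, 62 mm wide foot, 217 mm tall, standing on the bench beyond the roller; origin under its centre
Things that resemble listed ones, but are neither listed nor needed, are in the scene too. What is shaped like the bottle but yellow is not meant.

How it is judged:
On the way:
1. the bottle lies on the rollers, its neck in the yoke (angle between bottle's own z axis and vertical above 1.5 rad and height (world z) of bottle_mid below 0.103 m and distance between bottle_top and yoke below 0.09 m), for 0.1 s.
At the end, for the whole second after the job is handed in: The bottle lies level (within 4 degrees) along the rollers (within 3.5 degrees, within 8 mm of the middle), cap beyond the yoke, its shoulder within 6.5 mm of the yoke, at rest (angle between bottle's own z axis and vertical between 1.5 and 1.64 rad and angle between the z axis of bottle and the y axis of mixer, either way round below 0.06 rad and y of bottle in the frame of mixer between -0.005 and 0.008 m and x of bottle in the frame of mixer between -0.008 and 0.008 m and y of bottle_top in the frame of mixer above 0.15 m and height (world z) of bottle_mid between 0.088 and 0.103 m and linear speed of bottle below 0.02 m/s and angular speed of bottle below 0.15 rad/s); the robot touches nothing.
It fails at once if the bottle drops: it turns faster than 3 rad/s, as after falling through more than about 3.5 degrees (angular speed of bottle above 3 rad/s).
It fails at once if the bottle is lifted: the middle of its body more than 16 mm above the highest point of tipping over its heel, or raised 20 mm off the rollers once it lies (height (world z) of bottle_mid above 0.145 m or (angle between bottle's own z axis and vertical above 1.48 rad and height (world z) of bottle_mid above 0.116 m)).
It fails at once if the bottle falls off the roller (height (world z) of bottle_mid below 0.075 m).
It fails at once if the fingers press on the bottle with more than 30 N (pinched or forced) (contact force between the fingers and bottle above 30 N).
It fails at once if a bystander is moved more than 20 mm or tipped (distance of any of vial_blue, vial_red, timer, cylinder from where it was at the start of the episode above 0.02 m or angle between any of vial_blue, vial_red, timer, cylinder's own z axis and vertical above 0.35 rad).
It also fails if it takes over 64 s, if anything falls off the work surface, if the arm or the gripper's body presses on something with over 40 N, if the wrist force passes 120 N, or if a joint passes its speed limit or range.

## Robot

A 7-joint arm with a two-finger parallel gripper is mounted at the origin on a cart in front of the work surface, level with it; the furniture and walls round the work are solid. World frame = base frame: x ahead of the robot, y to its left, z up, the work surface at z = 0. Lengths are in m, angles in rad, forces in N, time in s.
With the tool pointing down it reaches from about 0.35 to 0.9 m from the base axis. Payload 8.1 kg.
Tool frame: the origin (TCP) lies midway between the tips of the shut fingers; the grasp point (between the pads) lies 19 mm behind it (bot.pinch_z is the distance from the TCP to the grasp point, in m); z points along the fingers, y is the line along which they close (so a half turn about z gives the same grasp; the last joint's range is limited). The gripper opens to 92 mm and grips with 3 to 60 N. Pads are 19 mm wide; open, the fingers measure 130 mm over their backs; the gripper's body (75 mm by 190 mm) begins 47 mm behind the grasp point.
Start: joints at [1.08, 0.434, 0.025, 1.573, -0.012, 1.134, -0.075], TCP at [0.236, -0.579, 0.227] pointing down, gripper open.
Joint ranges: [-2.62, 2.62], [-0.44, 2.09], [-1.27, 1.32], [0.08, 2.57], [-1.32, 4.46], [0.12, 2], [-2.74, 2.74]. Speed limits (rad/s): [2.22, 2.22, 3.01, 3.01, 3.14, 3.14, 3.14].

## Interface

Orientations are given as a unit quaternion [w, x, y, z].
In Python, from plant import bot, cams gives the robot as it stands.
- The arm moves only by the tool arm_command, never from a script. Its argument "rows" is text: rows parted by semicolons, each of 6 numbers parted by spaces: the shift along the tool's x, y, z in units of 25 mm (1.0 is 25 mm), then the turn, a rotation vector about the tool's x, y, z in units of 5 degrees (1.0 is 5 degrees). A call has 1 to 8 rows; each row shifts and turns the commanded pose from where the row before left it, along the tool's axes as they then stand; what a row does not reach is not made up. A row lasts 1/12 s, in which the tool goes at most 41.7 mm and 7.16 degrees, less where a joint would pass 70% of its speed; a pose out of reach is approached as far as the arm can. A call is refused whole if a number of a shift passes 1 or a number of a turn 1, either way. A call with a gripper value outside its range is refused whole. "hand" is the closure, from -1 (fully open) to 1 (shut), set as the call begins (left out, the last holds). The fingers move at their own pace and stop on an object; the grip force is fixed at half the most. Time passes only in rows, so rows that do not move let the fingers close. It gives the time, the measured TCP pose, the force, the opening and the grip force at its end, in the units of the state.
- bot.get_state(): the state, without advancing time (a new reading comes with each control period).
- cams.snapshot(name): name is "scene" or "top" or "wrist"; returns a dict with "pixels" (400x640x3 uint8, blue, green, red), "intrinsics" (3x3 intrinsics, pixels), "rvec" (rotation vector, rad) and "tvec" (3), from world to camera coordinates, as OpenCV has them; the wrist camera has in their place "mount" (4x4, takes a point from camera to tool coordinates, whose origin is the TCP and whose axes are the flange's). Camera axes: x right, y down, z forward; pixel columns grow to the right and rows downward; lengths in m; the calibration is good to about 2 mm. A picture is of the moment at which its call begins: read the wrist's pose just before it. There is no depth.
- bot.close_job(): hands the job in; it is judged then, once.
The state is a dict: "time": time; "q": joint angles; "qd": joint speeds; "joint_torque": joint torques, N m; "tcp_pos": TCP position; "orientation": TCP orientation; "force": force on the tool from outside, world axes, zero at the start; "moment": the same for the moment, N m; "finger_gap": opening from 0.0 (shut) to 1.0 (fully open); "grip_force": force on a finger pad.
Only numpy, scipy, OpenCV 4.12 (cv2) and the standard library are available. Lean on these libraries where they do the work, as an engineer would, in place of code of your own. Each camera call takes 0.05 s, during which the arm holds its last target. There are 200 camera calls.

## Working session

There is one attempt and no reset: what is moved stays moved. The work goes in short steps, Python scripts to look and compute and a tool call to move; the robot and the scene stay as the last step left them, time stands still between calls to the robot, and variables do not carry over. Pictures are saved under pics/ and viewed, at most 10 in all, crops included, and the job is handed in when it is done.

Besides the shell and the picture viewer there is one more tool, called as name(argument=value, ...) on one line, values as JSON. arm_command: Moves the arm, as the interface text tells. Its arguments: {"type":"object","properties":{"rows":{"type":"string"},"hand":{"type":"number"}},"required":["rows"]}

```bash
mkdir -p pics; ls
python3 - <<'E'
from plant import bot, cams
import cv2, numpy as np
s=bot.get_state(); print(s['time'],s['tcp_pos'],s['orientation'],s['finger_gap'])
a=cams.snapshot("scene");b=cams.snapshot("top")
np.savez('s0.npz',**{k+n:np.array(d[k]) for n,d in(('s',a),('t',b)) for k in d})
cv2.imwrite('pics/s.png',a['pixels']);cv2.imwrite('pics/t.png',b['pixels'])
for d in(a,b):
    R=cv2.Rodrigues(np.array(d['rvec'],float))[0];print(-R.T@np.array(d['tvec']).ravel(),R[2],np.diag(d['intrinsics']))
E
```

```text
pics
0.0 [ 0.2360992  -0.57814005  0.22594676] [-7.55474127e-04  9.81271731e-01  1.92627038e-01 -2.08833222e-04] 0.999473943689517
[-0.29749204  0.61061884  0.79294571] [ 0.67772596 -0.55238428 -0.48534434] [433.61243537 433.61243537   1.        ]
[ 0.4570923  -0.08426782  1.35375943] [ 0.07446384  0.00284968 -0.99721964] [483.77765464 483.77765464   1.        ]
```

View pics/s.png

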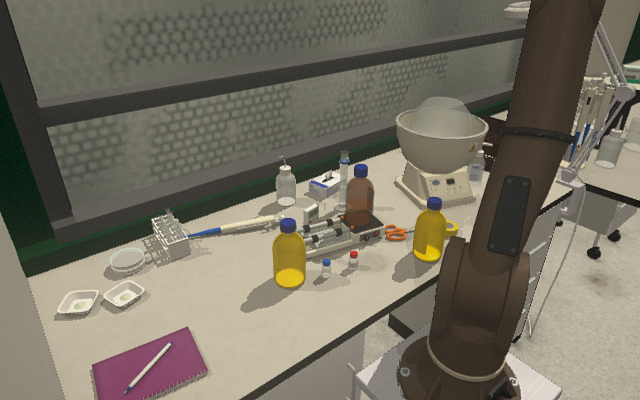

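View pics/t.png

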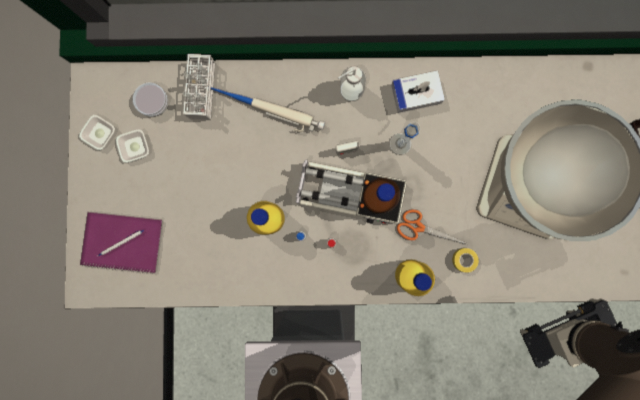

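The scene view shows the bottle (cap at about (361,172)) and yellow decoys. In the top view the cap is at (387,192), the roller spans (302..405, 163..222), the ledge is on the right and the yoke on the left. I'll zoom in on the top view.

```bash
cat > h.py <<'E'
import numpy as np, cv2
Z=np.load('s0.npz')
def ray(n,uv,z,Z=Z):
    R=cv2.Rodrigues(Z['rvec'+n].astype(float))[0];t=Z['tvec'+n].ravel();c=-R.T@t
    d=R.T@np.linalg.inv(Z['intrinsics'+n])@np.array([uv[0],uv[1],1.]);return c+d*(z-c[2])/d[2]
def proj(n,p,Z=Z): return cv2.projectPoints(np.array(p,float).reshape(-1,3),Z['rvec'+n].astype(float),Z['tvec'+n].astype(float),Z['intrinsics'+n],None)[0].reshape(-1,2)
def blob(im,lo,hi,box):
    x0,y0,x1,y1=box;m=cv2.inRange(cv2.cvtColor(im[y0:y1,x0:x1],cv2.COLOR_BGR2HSV),lo,hi)
    n,l,st,c=cv2.connectedComponentsWithStats(m)
    return [(c[i]+[x0,y0],st[i,4]) for i in range(1,n) if st[i,4]>3]
E
python3 - <<'E'
from h import *
t=Z['pixelst'];s=Z['pixelss']
for b in blob(t,(105,120,40),(130,255,255),(370,175,405,210)): print('cap',b,ray('t',b[0],.242))
for b in blob(t,(3,130,120),(20,255,255),(350,165,400,225)): print('stop',b,ray('t',b[0],.058))
for b in blob(s,(105,120,40),(130,255,255),(345,155,380,190)): print('capS',b,ray('s',b[0],.235))
for n,bx in(('blue',(290,228,308,243)),):
  for b in blob(t,(100,100,40),(130,255,255),bx): print(n,b,ray('t',b[0],.053))
for b in blob(t,(0,120,80),(8,255,255),(322,235,342,252)): print('red',b,ray('t',b[0],.053))
c=cv2.resize(t[120:250,285:420],None,fx=5.5,fy=4.6*1,interpolation=cv2.INTER_CUBIC);c=cv2.resize(t[125:235,285:425],None,fx=5.4,fy=5.4,interpolation=cv2.INTER_CUBIC)
cv2.imwrite('pics/tc.png',c)
E
```

```text
cap (array([385.5, 192. ]), np.int32(248)) [ 0.5425992  -0.21053703  0.242     ]
stop (array([366.54545455, 181.63636364]), np.int32(11)) [ 0.58543584 -0.1811033   0.058     ]
stop (array([362., 205.]), np.int32(9)) [ 0.52270056 -0.16768708  0.058     ]
capS (array([347.125, 161.625]), np.int32(8)) [ 0.59936314 -0.2092727   0.235     ]
capS (array([360.58490566, 166.43396226]), np.int32(53)) [ 0.54876775 -0.21843034  0.235     ]
blue (array([299.92857143, 235.80952381]), np.int32(42)) [ 4.42674157e-01 -1.77853359e-04  5.30000000e-02]
red (array([331.04545455, 243.02272727]), np.int32(44)) [ 0.42228705 -0.08327573  0.053     ]
```

View pics/tc.png

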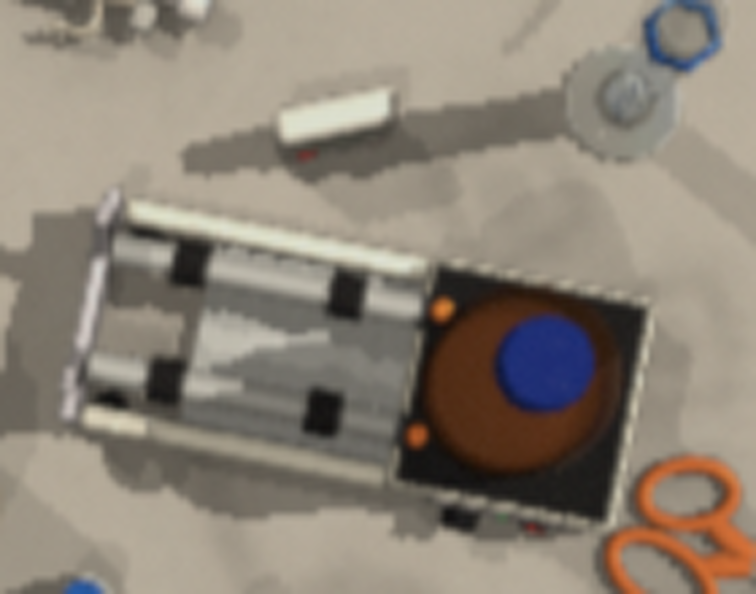

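The crop shows both orange stops at about (443,310) and (417,435), the yoke along (112,200)–(72,415), and the cap at (545,363). The cylinder and timer are to the upper right, beyond the roller. Next I'll check the yaw and print the aligned goals.

Run:
```python
from h import *
f=lambda u,v,z: ray('t',(u/5.4+285,v/5.4+125),z)[:2]
L=[f(440,265,.05),f(648,305,.05),f(607,520,.05),f(398,482,.05)]
Y=[f(112,205,.088),f(72,412,.088)]
ang=lambda v:np.degrees(np.arctan2(v[1],v[0]))
print('yaws',ang(L[0]-L[1])-90,ang(L[3]-L[2])-90,ang(L[1]-L[2]),ang(L[0]-L[3]),ang(Y[0]-Y[1]))
S=[np.array([.58544,-.1811]),np.array([.5227,-.16769])];print('stops',ang(S[0]-S[1]))
yaw=np.radians(-12);X=np.array([np.cos(yaw),np.sin(yaw)]);V=np.array([-X[1],X[0]])
print('ledge size',[np.linalg.norm(L[i]-L[i-1]) for i in range(4)])
print('O from stops',(S[0]+S[1])/2+.0357*V,'ledge',sum(L)/4+.0835*V,'yoke',sum(Y)/2-.1375*V)
O=(S[0]+S[1])/2+.0357*V
print('bottle exp',O-.0745*V)
for n,u,v,z in(('timer',337,115,.066),('cyl',625,97,.217),('cylfoot',622,100,.02)):print(n,f(u,v,z))
print('yellow',ray('t',(261,217),.192),ray('t',(423,282),.192))
```

```text
yaws -11.785890683191596 -11.117067268982623 -12.181902764624375 -12.003233678119836 -11.457157385182038
stops -12.064817744270465
ledge size [np.float64(0.11097225930158904), np.float64(0.10602861312245088), np.float64(0.10974027604421653), np.float64(0.10569828268534043)]
O from stops [ 0.56149245 -0.13947513] ledge [ 0.55939458 -0.14059495] yoke [ 0.55515021 -0.14383263]
bottle exp [ 0.54600303 -0.21234713]
timer [ 0.68082438 -0.13094653]
cyl [ 0.66073209 -0.25216636]
cylfoot [ 0.6944822  -0.27967817]
yellow [0.49050556 0.08388992 0.192     ] [ 0.33090344 -0.3003579   0.192     ]
```

arm_command(rows="0 0 -0.4 0 0 1;0 0 -0.4 0 0 1;0 0 -0.4 0 0 1;0 0 -0.4 0 0 1;0 0 -0.4 0 0 1;0 0 -0.4 0 0 1;0 0 -0.4 0 0 0.84;0 0 -0.4 0 0 0", hand=-1)

```text
time: 0.77
tcp_pos: [0.2363, -0.5783, 0.3068]
orientation: [-0.0, 0.994, -0.106, -0.0]
force: [-0.0, 1.5, 0.4]
finger_gap: 0.998
grip_force: 0.0
```

arm_command(rows="0 -1 0 0 0 0;0 -1 0 0 0 0;0 -1 0 0 0 0;0 -1 0 0 0 0;0 -1 0 0 0 0;0 -1 0 0 0 0;0 -1 0 0 0 0;0.2 -1 0 0 0 0")

```text
time: 1.43
tcp_pos: [0.282, -0.3828, 0.3068]
orientation: [0.0, 0.995, -0.103, -0.0]
force: [-0.3, -1.3, 0.5]
finger_gap: 1.004
grip_force: 0.0
```

arm_command(rows="0.9 -1 0 0 0 0;1 -1 0 0 0 0;1 -1 0 0 0 0;1 -1 0 0 0 0;1 -1 0 0 0 0;1 -1 0 0 0 0;1 -1 0 0 0 0;1 -0.9 0 0 0 0")

```text
time: 2.1
tcp_pos: [0.5182, -0.2302, 0.3068]
orientation: [-0.0, 0.995, -0.103, -0.0]
force: [0.3, 0.4, 1.1]
finger_gap: 0.999
grip_force: 0.0
```

arm_command(rows="0.9 0 0 0 0 0;0 0 0 0 0 0;0 0 0 0 0 0", hand=-0.3)

```text
time: 2.35
tcp_pos: [0.5395, -0.2362, 0.306]
orientation: [-0.0, 0.995, -0.103, -0.001]
force: [-0.9, -0.9, 0.1]
finger_gap: 0.832
grip_force: 0.0
```

Run:
```python
from plant import bot, cams
import cv2, numpy as np
s=bot.get_state(); print(s['time'],s['tcp_pos'],s['orientation'],s['finger_gap'],s['q'])
w=cams.snapshot("wrist");cv2.imwrite('pics/w1.png',w['pixels']);print(np.round(w['mount'],3),np.round(w['intrinsics'],1))
np.savez('w1.npz',**{k:np.array(w[k]) for k in w},pos=s['tcp_pos'],q=s['orientation'])
```

```text
2.35 [ 0.53945589 -0.23615158  0.30599714] [-8.90869177e-05  9.94709496e-01 -1.02725710e-01 -6.62552315e-04] 0.8318280703537538 [ 0.39424103  0.32913665 -0.09964159  1.53462806  0.03364882  1.28083613
 -1.48636238]
[[ 0.002 -0.965 -0.263  0.071]
 [ 1.     0.002 -0.    -0.   ]
 [ 0.001 -0.263  0.965 -0.157]
 [ 0.     0.     0.     1.   ]] [[279.5   0.  320.3]
 [  0.  279.5 200.2]
 [  0.    0.    1. ]]
```

View pics/w1.png

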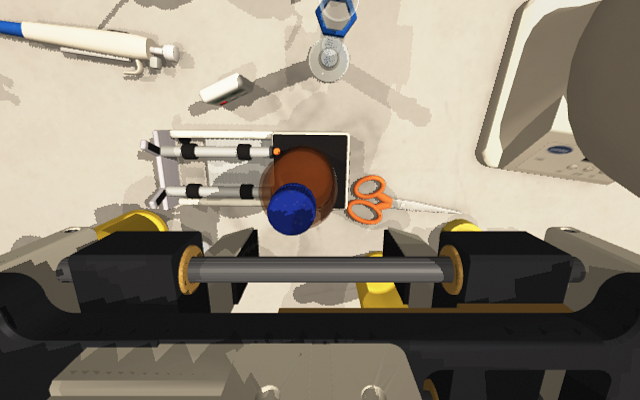

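The wrist view shows the cap at about (292,208), the roller running level across the image (yaw agrees), and the fingers at the bottom at about x 240 and 400. Next I'll compute the cap position from this.

```bash
cat >> h.py <<'E'
from scipy.spatial.transform import Rotation as Ro
def wray(W,uv,z):
    R=Ro.from_quat(np.roll(W['q'],-1)).as_matrix();M=W['mount']
    d=R@M[:3,:3]@np.linalg.inv(W['intrinsics'])@np.array([uv[0],uv[1],1.]);c=W['pos']+R@M[:3,3]
    return c+d*(z-c[2])/d[2]
E
python3 - <<'E'
from h import *
W=np.load('w1.npz');im=W['pixels']
for b in blob(im,(105,120,40),(130,255,255),(255,170,325,245)):
    if b[1]>100: print('cap',b,wray(W,b[0],.238))
for b in blob(im,(3,130,120),(20,255,255),(262,140,290,205)): print('stop',b,wray(W,b[0],.058))
E
```

```text
cap (array([291.62747086, 208.78256462]), np.int32(1973)) [ 0.54626351 -0.21248923  0.238     ]
stop (array([276.24390244, 151.        ]), np.int32(41)) [ 0.58481111 -0.18046365  0.058     ]
stop (array([273., 178.]), np.int32(9)) [ 0.54761985 -0.1662119   0.058     ]
stop (array([281.16666667, 182.83333333]), np.int32(6)) [ 0.53813685 -0.17624929  0.058     ]
```

arm_command(rows="0.06 -0.5 0 0 0 0;0 -0.48 0 0 0 0;0 0 0 0 0 0;0 0 0 0 0 0;0 0 0 0 0 0;0 0 0 0 0 0")

```text
time: 2.9
tcp_pos: [0.5452, -0.2133, 0.3069]
orientation: [0.0, 0.995, -0.105, 0.0]
force: [0.1, -0.7, 0.5]
finger_gap: 0.654
grip_force: 0.0
```

arm_command(rows="0.03 -0.03 0.5 0 0 0;0 0 0.5 0 0 0;0 0 0.5 0 0 0;0 0 0.5 0 0 0;0 0 0.5 0 0 0;0 0 0.5 0 0 0;0 0 0.16 0 0 0;0 0 0 0 0 0", hand=-0.2)

```text
time: 3.57
tcp_pos: [0.5456, -0.2126, 0.2267]
orientation: [-0.0, 0.995, -0.105, -0.001]
force: [0.6, 0.7, 0.4]
finger_gap: 0.603
grip_force: 0.0
```

```bash
cat > st.py <<'E'
from h import *
from plant import bot, cams
# state in mixer frame
yaw=np.radians(-12);O=np.array([.561,-.1395,0]);Rm=Ro.from_euler('z',yaw)
s=bot.get_state();T=Ro.from_quat(np.roll(s['orientation'],-1))
p=Rm.inv().apply(s['tcp_pos']-O)*1e3;R=(Rm.inv()*T).as_matrix()
tilt=np.degrees(np.arctan2(-R[1,2],-R[2,2]))
print('t %.2f tcp mixer mm'%s['time'],p.round(1),'tilt %.1f'%tilt,'xaxis',R[:,0].round(3),'gap %.1f'%(92*s['finger_gap']),'F',Rm.inv().apply(s['force']).round(1))
H=np.array([0,-28.7,50])-p;print('heel in tool',(R.T@H).round(1)); print('q',s['q'].round(2))
def snap(n):
    d=cams.snapshot(n);return {k+n[0]:np.array(d[k]) for k in d}
E
python3 - <<'E'
from st import *
D=snap('scene');im=D['pixelss'][130:280,270:420];cv2.imwrite('pics/s2.png',cv2.resize(im,None,fx=4,fy=4,interpolation=cv2.INTER_CUBIC))
E
```

```text
t 3.57 tcp mixer mm [ 1.000e-01 -7.470e+01  2.267e+02] tilt 0.0 xaxis [ 1.    -0.    -0.002] gap 55.5 F [0.5 0.8 0.4]
heel in tool [  0.2 -46.  176.7]
q [ 0.36  0.38 -0.11  1.66  0.05  1.11 -1.54]
```

View pics/s2.png

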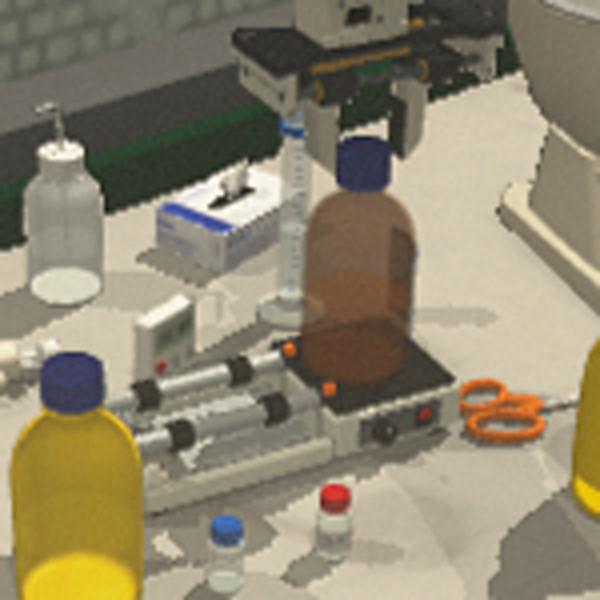

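arm_command(rows="0 -0.1 0 0 0 0;0 -0.1 0 0 0 0;0 -0.08 0 0 0 0;0 -0.16 -0.03 -0.25 0 0;0 -0.16 -0.03 -0.25 0 0;0 -0.31 -0.06 -0.5 0 0;0 -0.31 -0.06 -0.5 0 0;0 0 0 0 0 0")

```text
time: 4.28
tcp_pos: [0.5542, -0.1781, 0.2316]
orientation: [0.065, 0.993, -0.101, -0.006]
force: [0.1, 0.7, 0.6]
finger_gap: 0.597
grip_force: 0.5
```

```bash
python3 st.py
```

```text
t 4.28 tcp mixer mm [  1.4 -39.2 231.6] tilt 7.5 xaxis [1.    0.006 0.001] gap 54.9 F [-0.1  0.7  0.6]
heel in tool [ -1.5 -34.1 178.7]
q [ 0.21  0.36 -0.1   1.68  0.18  1.12 -1.74]
```

arm_command(rows="-0.03 -0.31 -0.05 -0.5 0 0;-0.03 -0.31 -0.05 -0.5 0 0;0 -0.31 -0.05 -0.5 0 0;0 -0.31 -0.05 -0.5 0 0;0 -0.31 -0.05 -0.5 0 0;0 -0.31 -0.05 -0.5 0 0;0 -0.16 -0.03 -0.25 0 0;0 0 0 0 0 0")

```text
time: 4.95
tcp_pos: [0.5621, -0.13, 0.2257]
orientation: [0.204, 0.974, -0.1, -0.022]
force: [-0.2, 0.7, -0.4]
finger_gap: 0.599
grip_force: 0.0
```

Run:
```python
from st import *
D=snap('scene');im=D['pixelss'][120:270,270:420];cv2.imwrite('pics/s3.png',cv2.resize(im,None,fx=4,fy=4,interpolation=cv2.INTER_CUBIC))
```

```text
t 4.95 tcp mixer mm [ -0.9   9.5 225.7] tilt 23.7 xaxis [ 1.     0.004 -0.002] gap 55.1 F [-0.4  0.6 -0.4]
heel in tool [  1.  -35.6 176.3]
q [-0.07  0.41 -0.06  1.69  0.44  1.22 -2.1 ]
```

View pics/s3.png

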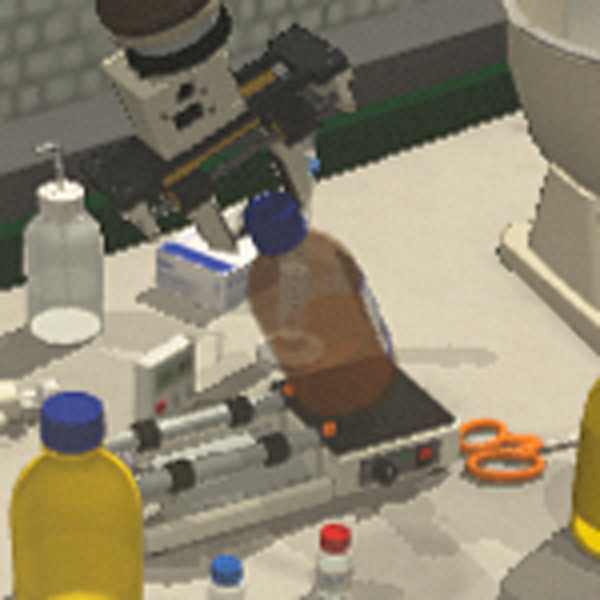

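The bottle leans about 25° with the cap at (275,222), still between the fingers. q7 is heading for its limit, so I'll fit a quick FK model to the recorded states to check the later poses.

```bash
cat > fk.py <<'E'
from h import *
import itertools
from scipy.optimize import least_squares
from plant import bot
s=bot.get_state()
Q=[[1.08,.434,.025,1.573,-.012,1.134,-.075],[.39424103,.32913665,-.09964159,1.53462806,.03364882,1.28083613,-1.48636238],[.36,.38,-.11,1.66,.05,1.11,-1.54],[.21,.36,-.1,1.68,.18,1.12,-1.74],list(s['q'])]
P=[[.236,-.579,.227],[.53945589,-.23615158,.30599714],[.5456,-.2126,.2267],[.5542,-.1781,.2316],list(s['tcp_pos'])]
A=[[0,.98127,.19263,0],[0,.9947,-.1027,0],[0,.995,-.105,-.001],[.065,.993,-.101,-.006],list(s['orientation'])]
Rs=[Ro.from_quat(np.roll(a,-1)) for a in A]
def fr(q,g,off):
    ax='zyzyzyz';R=Ro.identity();o=[]
    for i in range(7):
        R=R*Ro.from_euler(ax[i],g[i]*q[i]);o.append(R)
    return o,R*Ro.from_euler('z',off)
best=None
for g in itertools.product([1,-1],repeat=4):
    G=[g[0],1,g[1],1,g[2],1,g[3]]
    for off in (0,np.pi/2,np.pi,-np.pi/2):
        e=sum((fr(q,G,off)[1].inv()*r).magnitude() for q,r in zip(Q,Rs))
        if best is None or e<best[0]: best=(e,G,off)
e,G,off=best
def cols(q):
    o,R=fr(q,G,off);m=[o[1].as_matrix()[:,2],o[3].as_matrix()[:,2],o[6].as_matrix()[:,2],o[1].as_matrix()[:,0],o[3].as_matrix()[:,0],o[5].as_matrix()[:,0]]
    return np.array([[0,0,1.]]+m).T
M=np.vstack([cols(q) for q in Q]);y=np.array(P).ravel()
k=np.linalg.lstsq(np.vstack([M,1e-3*np.eye(7)]),np.r_[y,np.zeros(7)],rcond=None)[0]
def fk(q): return cols(q)@k, fr(q,G,off)[1]
lo=np.array([-2.62,-.44,-1.27,.08,-1.32,.12,-2.74]);hi=np.array([2.62,2.09,1.32,2.57,4.46,2,2.74])
def ik(p,R,q0):
    f=lambda q:np.r_[(fk(q)[0]-p)*20,(fk(q)[1].inv()*R).as_rotvec()*5,.02*(q-q0)]
    r=least_squares(f,np.clip(q0,lo+.06,hi-.06),bounds=(lo+.05,hi-.05));return r.x,np.linalg.norm(fk(r.x)[0]-p),(fk(r.x)[1].inv()*R).magnitude()
if __name__=='__main__':
    print(best,k.round(3),'res',np.abs(M@k-y).max())
    yaw=np.radians(-12);O=np.array([.561,-.1395,0]);Rm=Ro.from_euler('z',yaw)
    q=np.array(Q[-1])
    for t in (30,40,50,60,70,75):
        th=np.radians(t);h=177;hy=-36
        # heel in tool (0,-36,177): tool y=-(cos,−sin) etc
        Rt=Rm*Ro.from_euler('x',-th)*Ro.from_euler('x',np.pi)
        pm=np.array([0,-28.7,50])-(Ro.from_euler('x',-th)*Ro.from_euler('x',np.pi)).apply([0,hy,h])
        q,ep,er=ik(Rm.apply(pm/1e3)+O,Rt,q);print(t,pm.round(0),q.round(2),round(ep*1e3,1),round(np.degrees(er),2))
E
python3 fk.py
```

```text
(0.014574293433953046, [-1, 1, -1, 1, -1, 1, -1], 1.5707963267948966) [ 0.351  0.524  0.283  0.417  0.277 -0.038  0.13 ] res 0.05080288743536826
30 [  0.  29. 221.] [-0.2   0.49  0.03  1.73  0.51  1.19 -2.21] 0.0 0.0
40 [  0.  57. 209.] [-0.33  0.61  0.1   1.65  0.59  1.29 -2.31] 0.0 0.0
50 [  0.  84. 191.] [-0.42  0.76  0.13  1.51  0.65  1.42 -2.37] 0.0 0.0
60 [  0. 107. 170.] [-0.47  0.93  0.13  1.31  0.72  1.6  -2.39] 0.0 0.0
70 [  0. 125. 144.] [-0.47  1.15  0.04  0.95  0.87  1.88 -2.32] 0.0 0.0
75 [  0. 133. 131.] [-0.49  1.24  0.11  0.77  0.93  1.95 -2.2 ] 4.8 1.37
```

arm_command(rows="0.02 -0.31 -0.056 -0.5 0 0;0.02 -0.31 -0.056 -0.5 0 0;0 -0.31 -0.056 -0.5 0 0;0 -0.31 -0.056 -0.5 0 0;0 -0.31 -0.056 -0.5 0 0;0 -0.31 -0.056 -0.5 0 0;0 -0.16 -0.03 -0.25 0 0;0 0 0 0 0 0")

```text
time: 5.67
tcp_pos: [0.5726, -0.0846, 0.2073]
orientation: [0.34, 0.935, -0.097, -0.037]
force: [-0.2, 0.2, -0.4]
finger_gap: 0.6
grip_force: 0.4
```

Run:
```python
from st import *
D=snap('scene');im=D['pixelss'][120:270,270:420];cv2.imwrite('pics/s4.png',cv2.resize(im,None,fx=4,fy=4,interpolation=cv2.INTER_CUBIC))
```

```text
t 5.67 tcp mixer mm [ -0.   56.2 207.3] tilt 40.0 xaxis [ 1.     0.002 -0.003] gap 55.2 F [-0.2  0.2 -0.4]
heel in tool [  0.3 -36.  175.1]
q [-0.3   0.56 -0.02  1.65  0.61  1.38 -2.36]
```

View pics/s4.png

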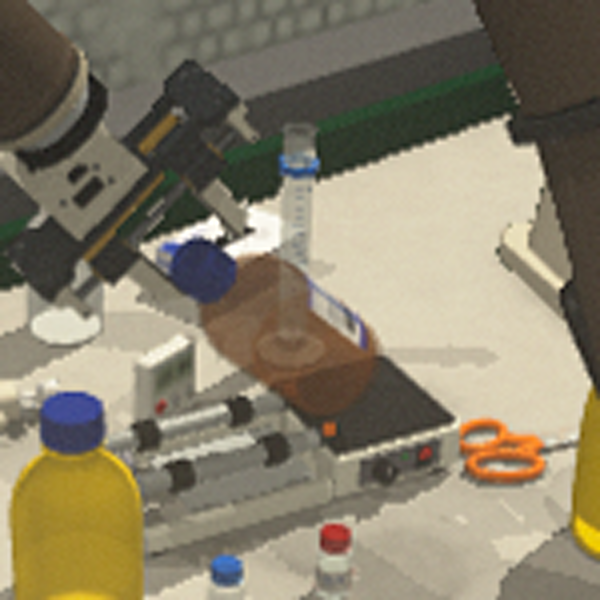

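The bottle is past balance and rests on the front finger at about 45°, with the cap at (203,270) and clearance behind it. Continuing down.

arm_command(rows="0 -0.16 -0.03 -0.25 0 0;0 -0.31 -0.055 -0.5 0 0;0 -0.31 -0.055 -0.5 0 0;0 -0.31 -0.055 -0.5 0 0;0 -0.31 -0.055 -0.5 0 0;0 -0.31 -0.055 -0.5 0 0;0 -0.16 -0.03 -0.25 0 0;0 0 0 0 0 0")

```text
time: 6.38
tcp_pos: [0.5805, -0.0473, 0.1792]
orientation: [0.46, 0.882, -0.091, -0.049]
force: [0.1, 1.1, -0.0]
finger_gap: 0.603
grip_force: 0.6
```

```bash
python3 st.py
```

```text
t 6.38 tcp mixer mm [-1.000e-01  9.430e+01  1.792e+02] tilt 55.1 xaxis [ 1.     0.001 -0.002] gap 55.5 F [-0.1  1.1 -0. ]
heel in tool [  0.2 -35.4 174.8]
q [-0.46  0.74  0.02  1.58  0.7   1.53 -2.51]
```

arm_command(rows="0 -0.13 -0.022 -0.2 0 0;0 -0.25 -0.045 -0.4 0 0;0 -0.25 -0.045 -0.4 0 0;0 -0.25 -0.045 -0.4 0 0;0 -0.25 -0.045 -0.4 0 0;0 -0.13 -0.022 -0.2 0 0;0 0 0 0 0 0")

```text
time: 6.97
tcp_pos: [0.5849, -0.0274, 0.1557]
orientation: [0.535, 0.839, -0.088, -0.057]
force: [-1.1, 1.2, -0.9]
finger_gap: 0.601
grip_force: 0.7
```

Run:
```python
from st import *
D=snap('scene');im=D['pixelss'][140:270,240:420];cv2.imwrite('pics/s5.png',cv2.resize(im,None,fx=4.4,fy=4.4,interpolation=cv2.INTER_CUBIC))
```

```text
t 6.97 tcp mixer mm [1.000e-01 1.146e+02 1.557e+02] tilt 65.0 xaxis [ 1.     0.001 -0.001] gap 55.3 F [-1.4  0.9 -0.9]
heel in tool [-1.000e-01 -3.530e+01  1.745e+02]
q [-0.54  0.88  0.06  1.52  0.73  1.63 -2.58]
```

View pics/s5.png

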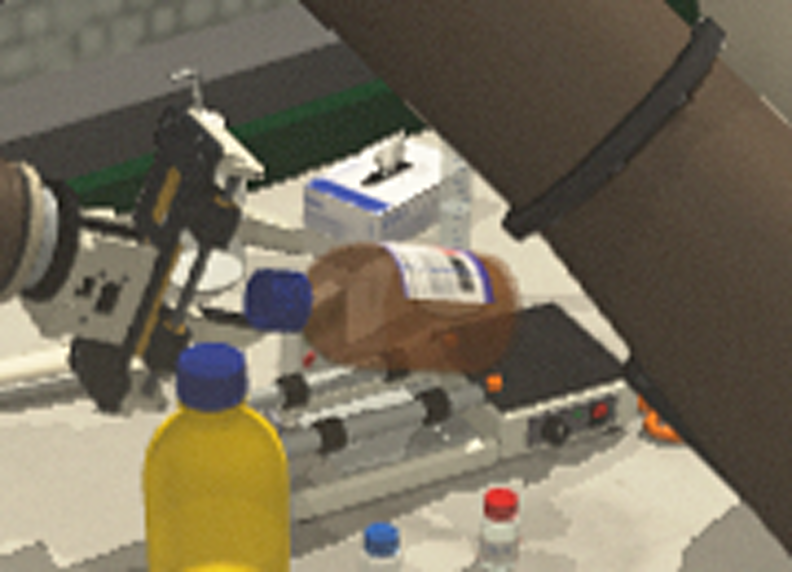

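The bottle is at about 70°, resting on the lower finger, with the cap at (280,300) clear of the yellow bottle. Now I'll lower it at constant tool tilt, following the cap rim.

arm_command(rows="0 -0.23 -0.01 0 0 0;0 -0.23 -0.01 0 0 0;0 -0.23 -0.01 0 0 0;0 -0.23 0.01 0 0 0;0 -0.23 0.01 0 0 0;0 -0.23 0.01 0 0 0;0 0 0 0 0 0")

```text
time: 7.6
tcp_pos: [0.5878, -0.0129, 0.1239]
orientation: [0.534, 0.839, -0.087, -0.057]
force: [-0.3, -0.6, -2.0]
finger_gap: 0.598
grip_force: 0.8
```

Run:
```python
from st import *
D=snap('scene');im=D['pixelss'][140:270,240:420];cv2.imwrite('pics/s6.png',cv2.resize(im,None,fx=4.4,fy=4.4,interpolation=cv2.INTER_CUBIC))
```

```text
t 7.60 tcp mixer mm [-1.000e-01  1.294e+02  1.239e+02] tilt 65.0 xaxis [ 1.     0.001 -0.002] gap 55.0 F [-0.1 -0.6 -2. ]
heel in tool [ 1.000e-01 -2.000e-01  1.745e+02]
q [-0.55  0.93  0.05  1.5   0.72  1.62 -2.61]
```

View pics/s6.png

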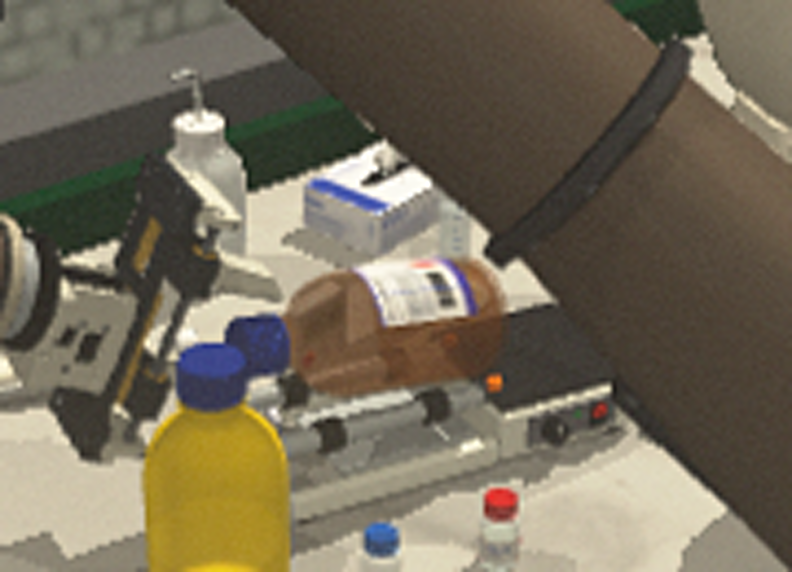

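arm_command(rows="0 -0.17 0.022 0 0 0;0 -0.17 0.022 0 0 0;0 -0.17 0.022 0 0 0;0 -0.17 0.022 0 0 0;0 -0.166 0.037 0 0 0;0 -0.166 0.037 0 0 0;0 -0.12 0.02 0 0 0;0 0 0 0 0 0")

```text
time: 8.32
tcp_pos: [0.5896, -0.0057, 0.0972]
orientation: [0.535, 0.839, -0.088, -0.056]
force: [-0.0, 0.2, 0.2]
finger_gap: 0.6
grip_force: 0.0
```

```bash
python3 st.py
```

```text
t 8.32 tcp mixer mm [1.000e-01 1.368e+02 9.720e+01] tilt 65.0 xaxis [ 1.     0.    -0.001] gap 55.2 F [-0.1  0.2  0.2]
heel in tool [ -0.2  27.1 170. ]
q [-0.56  0.98  0.05  1.49  0.71  1.6  -2.63]
```

arm_command(rows="0 -0.07 0.01 0 0 0;0 -0.07 0.01 0 0 0;0 -0.06 0.01 0 0 0;0 -0.03 0 0 0 0;0 0 0 0 0 0;0 0 0 0 0 0")

```text
time: 8.82
tcp_pos: [0.5901, -0.0041, 0.0923]
orientation: [0.534, 0.839, -0.088, -0.056]
force: [-0.5, 1.0, 0.2]
finger_gap: 0.602
grip_force: 0.0
```

```bash
cat > meas.py <<'E'
from st import *
# bottle: cap centre by two views (scene, top), report in mixer frame
def cap():
    L=[]
    for n in('scene','top'):
        D=snap(n);im=D['pixels'+n[0]]
        p0=proj(n[0],[Rm.apply([0,.155,.095])+O],D)[0].astype(int)
        bs=blob(im,(105,120,40),(130,255,255),(p0[0]-22,p0[1]-22,p0[0]+22,p0[1]+22));b=max(bs,key=lambda b:b[1])
        R=cv2.Rodrigues(D['rvec'+n[0]].astype(float))[0];c=-R.T@D['tvec'+n[0]].ravel();d=R.T@np.linalg.inv(D['intrinsics'+n[0]])@np.r_[b[0],1]
        L.append((c,d/np.linalg.norm(d)));print(n,b)
        print(' at z.095:',(Rm.inv().apply(ray(n[0],b[0],.095,D)-O)*1e3).round(1))
    A=sum(np.eye(3)-np.outer(d,d) for c,d in L);x=np.linalg.solve(A,sum((np.eye(3)-np.outer(d,d))@c for c,d in L))
    print('cap centre mixer mm',(Rm.inv().apply(x-O)*1e3).round(1))
if __name__=='__main__': cap()
E
python3 meas.py
```

```text
t 8.82 tcp mixer mm [  0.3 138.5  92.3] tilt 65.0 xaxis [1. 0. 0.] gap 55.4 F [-0.7  0.8  0.2]
heel in tool [ -0.4  32.4 169.4]
q [-0.56  0.98  0.05  1.48  0.71  1.6  -2.63]
scene (array([289.3245614 , 221.49122807]), np.int32(114))
 at z.095: [ 19.5 150.   95. ]
top (array([296.125   , 185.921875]), np.int32(64))
 at z.095: [-18.3 144.7  95. ]
cap centre mixer mm [-15.1 152.5 114.4]
```

arm_command(rows="0 0 0 0 0 0;0 0 0 0 0 0", hand=-0.28)

```text
time: 9.08
tcp_pos: [0.5901, -0.0041, 0.0923]
orientation: [0.534, 0.839, -0.088, -0.056]
force: [0.7, -0.3, 0.3]
finger_gap: 0.637
grip_force: 0.0
```

arm_command(rows="0 0 0 0 0 0;0 0 0 0 0 0", hand=-0.36)

```text
time: 9.25
tcp_pos: [0.5901, -0.0041, 0.0922]
orientation: [0.534, 0.839, -0.088, -0.056]
force: [1.4, 0.3, -0.1]
finger_gap: 0.672
grip_force: 0.0
```

arm_command(rows="0 0 0 0 0 0;0 0 0 0 0 0", hand=-0.45)

```text
time: 9.42
tcp_pos: [0.5901, -0.004, 0.0922]
orientation: [0.534, 0.839, -0.088, -0.056]
force: [-0.9, 0.4, -0.3]
finger_gap: 0.722
grip_force: 0.0
```

arm_command(rows="0 0 0 0 0 0;0 0 0 0 0 0;0 0 0 0 0 0", hand=-0.7)

```text
time: 9.67
tcp_pos: [0.5901, -0.004, 0.0922]
orientation: [0.534, 0.839, -0.088, -0.056]
force: [-0.7, -0.5, -0.0]
finger_gap: 0.841
grip_force: 0.0
```

arm_command(rows="0 0 -0.3 0 0 0;0 0 -0.6 0 0 0;0 0 -0.7 0 0 0;0 0 -0.8 0 0 0;0 0 -0.8 0 0 0;0 0.4 -0.8 0 0 0;0 0.8 -0.5 0 0 0;0 1 -0.3 0 0 0")

```text
time: 10.33
tcp_pos: [0.6077, 0.0825, 0.1924]
orientation: [0.534, 0.839, -0.086, -0.056]
force: [0.7, -0.3, -0.0]
finger_gap: 0.848
grip_force: 0.0
```

arm_command(rows="0 1 0 0.5 0 0;0 1 0 1 0 0;0 1 0 1 0 0;0 0.5 -0.4 1 0 0;0 0 -0.5 1 0 0;0 0 -0.5 1 0 0;0 0 -0.5 1 0 0;0 0 0 1 0 0", hand=1)

```text
time: 11.0
tcp_pos: [0.6067, 0.0728, 0.305]
orientation: [0.233, 0.967, -0.1, -0.023]
force: [1.2, -0.3, -0.2]
finger_gap: 0.319
grip_force: 0.0
```

arm_command(rows="0 0 0 1 0 0;0 0 0 1 0 0;0 0 0 1 0 0;0 0 0 1 0 0;0 0 0 1 0 0;0 0 0 0.5 0 0;0 0 0 0 0 0")

```text
time: 11.58
tcp_pos: [0.6059, 0.0665, 0.3034]
orientation: [-0.0, 0.994, -0.107, 0.001]
force: [-0.4, -0.5, 0.1]
finger_gap: 0.005
grip_force: 0.0
```

```bash
python3 meas.py
```

```text
t 11.58 tcp mixer mm [  1.1 210.8 303.4] tilt -0.1 xaxis [ 1.    -0.005  0.002] gap 0.5 F [-0.3 -0.6  0.1]
heel in tool [ -0.3 239.8 253.2]
q [-0.08  0.37 -0.16  1.49  0.06  1.29 -2.04]
scene (array([288.60194175, 221.33009709]), np.int32(103))
 at z.095: [ 21.2 151.6  95. ]
top (array([298.09, 183.23]), np.int32(100))
 at z.095: [-10.4 141.   95. ]
cap centre mixer mm [ -6.5 150.3 109.3]
```

arm_command(rows="0 0.7 0 0 0 0;0 1 0 0 0 0;0 1 0 0 0 0;0 1 0 0 0 0;0 1 0 0 0 0;0 1 0 0 0 0;0 1 0 0 0 0;0 1 0 0 0 0")

```text
time: 12.35
tcp_pos: [0.5659, -0.1176, 0.3021]
orientation: [0.0, 0.995, -0.103, -0.001]
force: [-0.3, -0.1, 0.3]
finger_gap: 0.008
grip_force: 0.0
```

arm_command(rows="0 1 0 0 0 0;0 1 0 0 0 0;0 1 0 0 0 0;0 1 0 0 0 0;0 0.5 0 0 0 0;0 0 0 0 0 0;0 0 0 0 0 0")

```text
time: 12.93
tcp_pos: [0.543, -0.2272, 0.302]
orientation: [-0.0, 0.995, -0.104, -0.0]
force: [0.6, 0.3, -0.4]
finger_gap: 0.003
grip_force: 0.0
```

Run:
```python
from meas import *
D=snap('top');np.savez('t2.npz',**D)
im=D['pixelst']
for b in blob(im,(105,120,40),(130,255,255),(275,165,325,205)): print('cap',b,(Rm.inv().apply(ray('t',b[0],.1,D)-O)*1e3).round(1))
for b in blob(im,(2,120,30),(18,255,140),(290,150,410,230)): print('amber',b,(Rm.inv().apply(ray('t',b[0],.1,D)-O)*1e3).round(1))
cv2.imwrite('pics/t2.png',cv2.resize(im[125:235,270:410],None,fx=5.4,fy=5.4,interpolation=cv2.INTER_CUBIC))
```

```text
t 12.93 tcp mixer mm [  0.6 -89.5 302. ] tilt -0.0 xaxis [ 1.     0.001 -0.001] gap 0.3 F [ 0.5  0.4 -0.4]
heel in tool [ -0.3 -60.8 252. ]
q [ 0.34  0.33 -0.05  1.55  0.02  1.27 -1.49]
cap (array([296.93243243, 181.86486486]), np.int32(148)) [ -7.9 144.3 100. ]
amber (array([315.16548463, 184.78959811]), np.int32(423)) [ -6.2  96.2 100. ]
amber (array([348.89361702, 175.89361702]), np.int32(47)) [ 33.7  14.5 100. ]
amber (array([355.35251799, 201.42446043]), np.int32(139)) [-28.5 -14.7 100. ]
amber (array([331., 201.]), np.int32(5)) [-39.7  47.6 100. ]
```

View pics/t2.png

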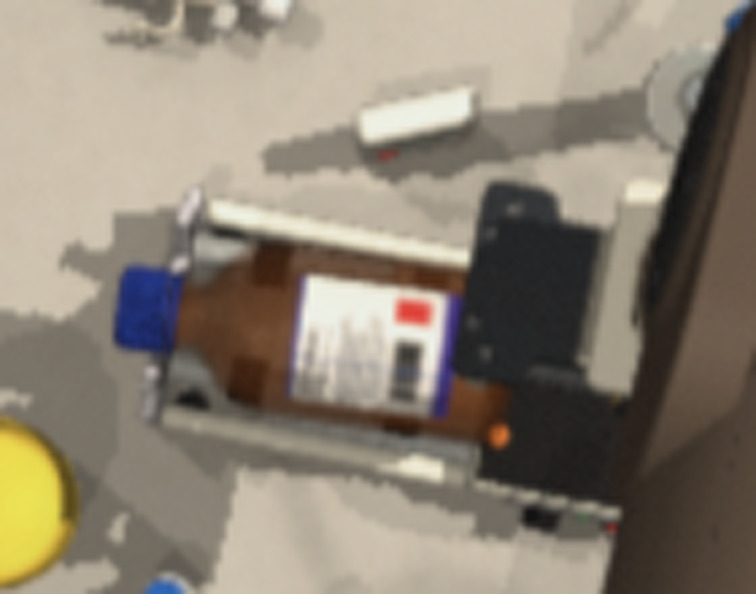

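The last picture shows the bottle lying on the rollers with its cap past the yoke at (148,310) and the label on top. The gripper is above the ledge, and one stop is visible at (500,435). Next I'll tilt the tool back 20° so its body clears the bottle, and descend behind the base.

arm_command(rows="0 0 0.9 1 0 0;0 0 0.9 1 0 0;0 0 0.9 1 0 0;0 0 0.9 1 0 0;0 0 0.9 0 0 0;0 0 0.9 0 0 0;0 0 0 0 0 0")

```text
time: 13.57
tcp_pos: [0.5467, -0.1974, 0.1674]
orientation: [-0.175, 0.979, -0.101, 0.015]
force: [-0.6, 0.9, 0.1]
finger_gap: 0.003
grip_force: 0.0
```

```bash
python3 st.py
```

```text
t 13.57 tcp mixer mm [ -1.9 -59.6 167.4] tilt -20.2 xaxis [ 1.     0.005 -0.007] gap 0.3 F [-0.8  0.8  0.1]
heel in tool [  2.9  11.5 120.8]
q [ 0.56  0.5  -0.13  1.69 -0.32  1.07 -1.17]
```

arm_command(rows="0.04 0.4 0.3 0 0 0;0.04 0.4 0.5 0 0 0;0 0.3 0.6 0 0 0;0 0.3 0.6 0 0 0;0 0.22 0.6 0 0 0;0 0 0.6 0 0 0;0 0 0.26 0 0 0;0 0 0 0 0 0")

```text
time: 14.23
tcp_pos: [0.548, -0.2102, 0.0749]
orientation: [-0.173, 0.979, -0.103, 0.017]
force: [-0.3, -0.4, -0.1]
finger_gap: 0.005
grip_force: 0.0
```

```bash
python3 st.py
```

```text
t 14.23 tcp mixer mm [  1.9 -71.8  74.9] tilt -20.0 xaxis [ 1.     0.001 -0.002] gap 0.4 F [-0.2 -0.4 -0.1]
heel in tool [ -1.9 -32.   38.2]
q [ 0.58  0.62 -0.14  1.75 -0.33  0.9  -1.1 ]
```

arm_command(rows="-0.04 -0.26 0.096 0 0 0;-0.04 -0.26 0.096 0 0 0;0 -0.113 0.041 0 0 0;0 -0.113 0.041 0 0 0;0 -0.113 0.041 0 0 0;0 -0.113 0.041 0 0 0;0 -0.113 0.041 0 0 0;0 -0.113 0.041 0 0 0")

```text
time: 14.9
tcp_pos: [0.5528, -0.1795, 0.0761]
orientation: [-0.172, 0.979, -0.103, 0.018]
force: [-2.5, -3.1, 1.2]
finger_gap: 0.002
grip_force: 1.9
```

```bash
python3 st.py
```

```text
t 14.90 tcp mixer mm [  0.3 -40.8  76.1] tilt -20.0 xaxis [ 1. -0.  0.] gap 0.2 F [-1.8 -3.5  1.2]
heel in tool [-0.3 -2.5 28.6]
q [ 0.54  0.6  -0.15  1.78 -0.34  0.87 -1.14]
```

arm_command(rows="0 -0.09 0.033 0 0 0;0 -0.09 0.033 0 0 0;0 -0.09 0.033 0 0 0;0 -0.09 0.033 0 0 0;0 -0.075 0.027 0 0 0;0 -0.075 0.027 0 0 0")

```text
time: 15.4
tcp_pos: [0.5554, -0.1671, 0.0759]
orientation: [-0.172, 0.979, -0.103, 0.018]
force: [-3.0, -4.3, 2.6]
finger_gap: 0.002
grip_force: 2.7
```

```bash
python3 st.py
```

```text
t 15.40 tcp mixer mm [  0.3 -28.1  75.9] tilt -19.9 xaxis [ 1.    -0.001  0.   ] gap 0.2 F [-2.  -4.8  2.6]
heel in tool [-0.3  9.4 24.2]
q [ 0.52  0.59 -0.15  1.79 -0.34  0.85 -1.15]
```

arm_command(rows="0 -0.075 0.027 0 0 0;0 -0.075 0.027 0 0 0;0 -0.075 0.027 0 0 0;0 -0.06 0.02 0 0 0;0 -0.04 0.014 0 0 0")

```text
time: 15.82
tcp_pos: [0.5574, -0.1585, 0.076]
orientation: [-0.172, 0.979, -0.103, 0.018]
force: [-2.1, -5.2, 1.8]
finger_gap: 0.004
grip_force: 2.5
```

```bash
python3 st.py
```

```text
t 15.82 tcp mixer mm [  0.4 -19.3  76. ] tilt -19.9 xaxis [ 1.    -0.001  0.   ] gap 0.4 F [-1.  -5.5  1.8]
heel in tool [-0.4 17.7 21.3]
q [ 0.51  0.59 -0.15  1.8  -0.35  0.85 -1.16]
```

arm_command(rows="0 -0.03 0.01 0 0 0;0 -0.03 0.01 0 0 0;0 0 0 0 0 0")

```text
time: 16.07
tcp_pos: [0.5578, -0.1569, 0.0761]
orientation: [-0.172, 0.979, -0.103, 0.018]
force: [-2.1, -3.7, 1.7]
finger_gap: 0.007
grip_force: 2.4
```

arm_command(rows="0 -0.03 0.01 0 0 0;0 0 0 0 0 0")

```text
time: 16.23
tcp_pos: [0.558, -0.1558, 0.0761]
orientation: [-0.172, 0.979, -0.103, 0.018]
force: [-2.8, -3.6, 1.8]
finger_gap: 0.003
grip_force: 2.3
```

arm_command(rows="0 -0.03 0.01 0 0 0;0 0 0 0 0 0")

```text
time: 16.4
tcp_pos: [0.5582, -0.1546, 0.0761]
orientation: [-0.172, 0.979, -0.103, 0.018]
force: [-1.0, -4.7, 0.2]
finger_gap: 0.003
grip_force: 2.2
```

arm_command(rows="0 -0.03 0.01 0 0 0;0 0 0 0 0 0")

```text
time: 16.57
tcp_pos: [0.5585, -0.1535, 0.0762]
orientation: [-0.173, 0.979, -0.103, 0.018]
force: [-0.5, -3.7, 0.2]
finger_gap: 0.003
grip_force: 2.0
```

Run:
```python
from meas import *
D=snap('top');im=D['pixelst']
for b in blob(im,(105,120,40),(130,255,255),(270,160,325,205)): print('cap',b,(Rm.inv().apply(ray('t',b[0],.1,D)-O)*1e3).round(1))
x0,y0=260,140
m=cv2.inRange(cv2.cvtColor(im[y0:230,x0:400],cv2.COLOR_BGR2HSV),(105,120,40),(130,255,255))
ys,xs=np.where(m>0)
P=np.array([Rm.inv().apply(ray('t',(x+x0,y+y0),.095,D)-O)*1e3 for x,y in zip(xs,ys)]);P=P[(abs(P[:,0])<40)&(P[:,1]>100)]
print('cap extents x',P[:,0].min().round(1),P[:,0].max().round(1),'y',P[:,1].min().round(1),P[:,1].max().round(1))
```

```text
t 16.57 tcp mixer mm [  0.4 -14.2  76.2] tilt -20.0 xaxis [1. 0. 0.] gap 0.3 F [ 0.2 -3.7  0.2]
heel in tool [-0.4 22.6 19.6]
q [ 0.5   0.59 -0.16  1.8  -0.35  0.84 -1.17]
cap (array([286.15714286, 176.37857143]), np.int32(140)) [  0.7 174.7 100. ]
cap extents x -17.0 19.1 y 161.9 189.3
```

arm_command(rows="0 -0.04 0.014 0 0 0;0 0 0 0 0 0")

```text
time: 16.78
tcp_pos: [0.5587, -0.1522, 0.0762]
orientation: [-0.173, 0.979, -0.103, 0.018]
force: [-0.8, -3.5, 0.4]
finger_gap: 0.006
grip_force: 1.9
```

arm_command(rows="0 -0.04 0.014 0 0 0;0 0 0 0 0 0")

```text
time: 16.95
tcp_pos: [0.5589, -0.1511, 0.0762]
orientation: [-0.173, 0.979, -0.103, 0.018]
force: [-0.5, -3.6, 0.5]
finger_gap: 0.004
grip_force: 1.8
```

arm_command(rows="0 -0.04 0.014 0 0 0;0 0 0 0 0 0")

```text
time: 17.12
tcp_pos: [0.5591, -0.1501, 0.0763]
orientation: [-0.173, 0.979, -0.103, 0.018]
force: [-0.8, -3.6, 0.0]
finger_gap: 0.004
grip_force: 1.8
```

arm_command(rows="0 -0.04 0.014 0 0 0;0 0 0 0 0 0")

```text
time: 17.28
tcp_pos: [0.5593, -0.1491, 0.0763]
orientation: [-0.173, 0.979, -0.103, 0.018]
force: [-1.1, -3.3, -0.0]
finger_gap: 0.006
grip_force: 1.8
```

arm_command(rows="0 -0.03 0.01 0 0 0;0 0 0 0 0 0")

```text
time: 17.45
tcp_pos: [0.5594, -0.1486, 0.0763]
orientation: [-0.173, 0.979, -0.103, 0.018]
force: [-1.2, -4.1, 0.0]
finger_gap: 0.005
grip_force: 1.9
```

```bash
cat > cp.py <<'E'
from meas import *
D=snap('top');im=D['pixelst'];np.savez('t3.npz',**D)
x0,y0=260,140
m=cv2.inRange(cv2.cvtColor(im[y0:230,x0:400],cv2.COLOR_BGR2HSV),(105,120,40),(130,255,255))
ys,xs=np.where(m>0)
P=np.array([Rm.inv().apply(ray('t',(x+x0,y+y0),.095,D)-O)*1e3 for x,y in zip(xs,ys)]);P=P[(abs(P[:,0])<40)&(P[:,1]>100)]
print('cap extents x',P[:,0].min().round(1),P[:,0].max().round(1),'y',P[:,1].min().round(1),P[:,1].max().round(1),'mean',P.mean(0).round(1))
E
python3 cp.py
```

```text
t 17.45 tcp mixer mm [ 0.3 -9.2 76.3] tilt -20.0 xaxis [ 1.  0. -0.] gap 0.5 F [-0.4 -4.3  0. ]
heel in tool [-0.3 27.3 18. ]
q [ 0.49  0.59 -0.16  1.8  -0.35  0.84 -1.18]
cap extents x -17.0 19.6 y 167.1 193.9 mean [  1.1 180.3  95. ]
```

arm_command(rows="0 -0.04 0.014 0 0 0;0 0 0 0 0 0")

```text
time: 17.67
tcp_pos: [0.5594, -0.1485, 0.0762]
orientation: [-0.172, 0.979, -0.103, 0.018]
force: [-2.3, -6.5, 0.6]
finger_gap: 0.005
grip_force: 3.4
```

arm_command(rows="0 -0.04 0.014 0 0 0;0 0 0 0 0 0")

```text
time: 17.83
tcp_pos: [0.5595, -0.1485, 0.0761]
orientation: [-0.172, 0.98, -0.104, 0.018]
force: [-2.9, -7.8, 2.2]
finger_gap: 0.003
grip_force: 4.7
```

arm_command(rows="0 -0.03 0.01 0 0 0;0 0 0 0 0 0")

```text
time: 18.0
tcp_pos: [0.5594, -0.1484, 0.0761]
orientation: [-0.171, 0.98, -0.104, 0.018]
force: [-4.2, -11.7, 2.7]
finger_gap: 0.001
grip_force: 5.8
```

The TCP has stopped and the force is rising, so the shoulder is on the yoke. Backing off.

arm_command(rows="0 0.08 -0.03 0 0 0;0 0.1 -0.04 0 0 0;0 0.3 -0.11 0 0 0;0 0.5 -0.18 0 0 0;0 0.6 -0.22 0 0 0;0 0.6 -0.3 0 0 0;0 0.3 -0.6 0 0 0;0 0 -0.8 0 0 0")

```text
time: 18.67
tcp_pos: [0.5416, -0.2255, 0.1072]
orientation: [-0.173, 0.979, -0.105, 0.017]
force: [-0.5, 0.0, -0.3]
finger_gap: 0.001
grip_force: 0.0
```

arm_command(rows="0 0.3 -0.9 0 0 0;0 0.3 -0.9 0 0 0;0 0.3 -0.9 0 0 0;0 0.3 -0.9 0 0 0;0 0.3 -0.5 0 0 0;0 0 0 0 0 0;0 0 0 0 0 0")

```text
time: 19.25
tcp_pos: [0.5287, -0.2924, 0.1922]
orientation: [-0.172, 0.979, -0.104, 0.019]
force: [-0.8, 0.3, -1.4]
finger_gap: 0.005
grip_force: 0.0
```

```bash
python3 cp.py
python3 - <<'E'
from st import Rm,O
from h import *
D=dict(np.load('t3.npz'));im=D['pixelst']
# rectify z=.095 plane to mixer mm (1 px = .5 mm), find body side edges in the amber mask
hs=cv2.inRange(cv2.cvtColor(im,cv2.COLOR_BGR2HSV),(2,120,30),(18,255,150))
res=[]
for y in range(10,116,6):
    xs=np.arange(-70,70,.5);uv=proj('t',[Rm.apply([x/1e3,y/1e3,.095])+O for x in xs],D)
    v=np.array([hs[int(round(b)),int(round(a))] for a,b in uv])>0
    if v.any(): res.append((y,xs[v].min(),xs[v].max()))
r=np.array(res);print(r.astype(int).tolist())
for c in(1,2): print(np.degrees(np.arctan(np.polyfit(r[:,0],r[:,c],1)[0])))
E
```

```text
t 19.25 tcp mixer mm [   0.2 -156.3  192.2] tilt -20.0 xaxis [ 1.    -0.002  0.   ] gap 0.4 F [-0.8  0.1 -1.4]
heel in tool [ -0.6 -71.4 177.2]
q [ 0.67  0.53 -0.1   1.56 -0.3   1.2  -1.07]
cap extents x -17.0 19.6 y 167.1 193.9 mean [  1.2 180.2  95. ]
t 19.30 tcp mixer mm [-1.000e-01 -1.547e+02  1.915e+02] tilt -20.0 xaxis [ 1.    -0.001 -0.001] gap 0.4 F [ 0.5 -0.8  0.1]
heel in tool [ 1.000e-01 -6.990e+01  1.761e+02]
q [ 0.67  0.53 -0.1   1.57 -0.3   1.2  -1.07]
[[10, -41, 38], [16, -39, 40], [22, -40, 39], [28, -39, 40], [34, -37, 39], [40, -39, 38], [46, -37, 39], [52, -38, 38], [58, -40, 40], [64, -38, 38], [70, -37, -34], [76, -38, -36], [82, -39, 38], [88, -40, 39], [94, -41, 38], [100, -37, 39], [106, -38, 38], [112, -37, 40]]
0.6651687936102648
-6.047990349077372
```

The bottle is straight (sides at ±39 mm all along, yaw about 0.5°), centred and against the yoke. The arm is clear.

```bash
python3 -c "
from plant import bot
print(bot.close_job())"
```

```text
the job is handed in; nothing more can be done
None
```

The amber bottle was tipped over its heel and let down on the front finger onto the rollers. It was then pushed until its shoulder met the yoke and left lying there centred and straight; the job is handed in, but the hand-in returned no pass or fail.

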